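Turn the parts tray a quarter turn on its corner stud and lock it with the pawl

ROBOT

A 7-joint arm with a two-finger parallel gripper is mounted at the origin on the work surface. World frame = base frame: x ahead of the robot, y to its left, z up, the work surface at z = 0. Lengths are in m, angles in rad, forces in N, time in s.
With the tool pointing down it reaches from about 0.35 to 0.9 m from the base axis. Payload 8.1 kg.
Tool frame: the origin (TCP) lies on the centre line of the jaws, within the pads' length; the fingertips stand 19 mm ahead of it and the grasp point (between the pads) is the TCP (arm.tip_reach is the distance from the TCP to the fingertips, in m); z points along the fingers, y is the line along which they close (so a half turn about z gives the same grasp; the last joint's range is limited). The gripper opens to 92 mm and grips with 3 to 60 N. Pads are 19 mm wide; open, the fingers measure 130 mm over their backs; the gripper's body (75 mm by 190 mm) begins 47 mm behind the grasp point.
Start: joints at [-1.37, 0.434, 0.025, 1.573, -0.012, 1.134, -0.075], TCP at [0.187, 0.596, 0.246] pointing down, gripper open.
Joint ranges: [-2.62, 2.62], [-0.44, 2.09], [-1.27, 1.32], [0.08, 2.57], [-1.32, 4.46], [0.12, 2], [-2.74, 2.74]. Speed limits (rad/s): [2.22, 2.22, 3.01, 3.01, 3.14, 3.14, 3.14].

INTERFACE

Orientations are given as a rotation vector (axis times angle).
In Python, from cell import arm gives the robot as it stands.
- The arm moves only by the tool arm_command, never from a script. Its argument "targets" is a list that holds one entry, the list of rows, each a list of 6 numbers: the shift along the tool's x, y, z in m, then the turn, a rotation vector about the tool's x, y, z in rad. A call has 1 to 10 rows; each row shifts and turns the commanded pose from where the row before left it, along the tool's axes as they then stand; what a row does not reach is not made up. A row lasts 1/8 s, in which the tool goes at most 62.5 mm and 10.7 degrees, less where a joint would pass 70% of its speed; a pose out of reach is approached as far as the arm can. A call with a gripper value outside its range is refused whole. "jaw" is the finger opening in m, from 0 to 0.0918, set as the call begins (left out, the last holds). The fingers move at their own pace and stop on an object; "newtons" is the grip in N (left out, the last holds). Time passes only in rows, so rows that do not move let the fingers close. It gives the time, the measured TCP pose, the force, the opening and the grip force at its end, in the units of the state.
- arm.observe(): the state, without advancing time (a new reading comes with each control period).
- arm.get_image(name): name is "scene" or "top" or "wrist"; returns a dict with "pixels" (384x512x3 uint8, red, green, blue), "z_map" (384x512 float32, m along the optical axis (not along the pixel's ray), 0 where there is no reading), "fx", "fy", "cx", "cy" (pixels), "xyz" and "rotation" of the camera in the world; the wrist camera has in their place "T_tool_cam" (4x4, takes a point from camera to tool coordinates, whose origin is the TCP and whose axes are the flange's). Camera axes: x right, y down, z forward; pixel columns grow to the right and rows downward; lengths in m; the calibration is good to about 2 mm. A picture is of the moment at which its call begins: read the wrist's pose just before it.
- arm.sign_off(): hands the job in; it is judged then, once.
The state is a dict: "clock": time; "joints": joint angles; "dq": joint speeds; "joint_efforts": joint torques, N m; "position": TCP position; "ee_rot": TCP orientation; "force": force on the tool from outside, world axes, zero at the start; "ft_torque": the same for the moment, N m; "width": opening from 0.0 (shut) to 1.0 (fully open); "gripper_force": force on a finger pad.
Only numpy, scipy, OpenCV 4.12 (cv2) and the standard library are available. Lean on these libraries where they do the work, as an engineer would, in place of code of your own. Each camera call takes 0.05 s, during which the arm holds its last target. There are 200 camera calls.

TASK

The steel parts tray on the fixture plate is held at one corner by a capped stud. Push its free opposite corner round a quarter turn, anticlockwise seen from above, until the tray's long side lies fully home against the fence, smoothly enough that the turned blank standing in the tray does not tip over; then swing the pawl in behind the tray's free corner lug as far as it goes, so that the tray cannot swing back. Leave the try square, hammer and tin where they lie.

Things in the scene. Friction and masses are not known exactly. Their poses are not given: they have to be found in the camera images.
- fixture: Fixed dark steel plate on the bench, 390 x 400 mm, 12 mm thick: its top is the sliding surface. Origin on the axis of the capped stud, at bench height; the plate spans x -50..340, y -220..180 mm about it. Position and yaw vary. The stud is 14 mm in diameter; its cap, 30 mm wide, 29 to 39 mm above the plate, keeps the tray on.
- fence (a point): Middle of the fence's face, 16 mm above the plate, at fixture x = 95, y = 122 mm. The fence is a fixed steel bar 90 mm long (along the fixture's x), 32 mm high; this face looks to the fixture's -y.
- tray: Open steel tray, loose, 0.6 kg. Origin on the axis of its eye (corner lug over the stud, 2 mm play), at its underside, on the plate. Its outside spans x 12..162 (long side), y 12..122 mm; walls 40 mm high, 4 mm thick. It starts with its x axis 74 to 96 degrees clockwise of the fixture's x; home, the x axes are parallel and its side y = 122 mm lies on the fence.
- tray_lug (a point): Centre, half-way up, of the tray's free corner lug: a solid block 44 x 32 x 40 mm (x, y, z), sides along the tray's axes, opposite the eye, at x = 180, y = 134, z = 20 mm in the tray's frame. It juts past both walls (to x = 202, y = 150), so behind it (tray y below 118, x above 162 mm) is an inner corner for a pushing finger; 3 to 8 N there turns the tray.
- pawl (a joint): Pawl angle, rad: 0 = bar points along the fixture's -y, grows clockwise seen from above (1.57 = along -x), stops at 2.06 with the tip 3 mm behind the home tray's lug; range -0.35 to 2.06. Starts swung out (-0.3 to 0.05), clear of the tray's path. Stays where left; about 1 N at the knob moves it.
- pawl_pivot (a point): Vertical pivot axis of the pawl, at the plate's top, at fixture x = 284, y = 58 mm. The pawl is a steel bar 18 mm wide reaching 111 mm from here to its rounded tip, its top 19 mm above the plate (27 mm at the pivot).
- pawl_knob (a point): The pawl's upright black round grip pin, 14 mm in diameter, 70 mm from the pivot along the bar; it rises from 19 to 66 mm above the plate. This point is on its axis, 12 mm below its top. It can be pinched from above or pushed sideways.
- blank_mid (a point): Stepped turned steel blank standing loose in the tray, 28 mm in diameter, 20 mm at the top, 64 mm high, 0.25 kg. This point is its centre, half-way up; z is its axis.
- square: Bystander: steel try square lying on the bench, stock 120 x 22 x 14 mm, blade 170 mm long. Origin under the middle of the stock.
- hammer: Bystander: hammer lying on the bench, about 300 mm long, along its own x axis.
- tin: Bystander: closed tin 70 mm in diameter, 90 mm high, standing on the bench; origin at its underside.
There are look-alikes about, which are no part of the job. What is shaped like the part that bears blank_mid but black or blue is not meant.

How it is judged:
By the outcome, as a careful person would: the job done as asked, in the order asked, and still so for the second after the job is handed in, with the robot touching nothing.
It also fails if it takes over 61 s, if anything falls off the work surface, if the arm or the gripper's body presses on something with over 40 N, if the wrist force passes 120 N, or if a joint passes its speed limit or range.

## Working session

There is one attempt and no reset: what is moved stays moved. The work goes in short steps, Python scripts to look and compute and a tool call to move; the robot and the scene stay as the last step left them, time stands still between calls to the robot, and variables do not carry over. Pictures are saved under pics/ and viewed, at most 10 in all, crops included, and the job is handed in when it is done.

Besides the shell and the picture viewer there is one more tool, called after ">>>" in YAML: its name, and indented under it one key for each argument. arm_command: Moves the arm, as the interface text tells. Its arguments: {"type":"object","properties":{"targets":{"type":"array","items":{"type":"array","items":{"type":"array","items":{"type":"number"}}}},"jaw":{"type":"number"},"newtons":{"type":"number"}},"required":["targets"]}

```bash
mkdir -p pics; ls; cat > h.py <<'E'
import numpy as np, cv2
from scipy.spatial.transform import Rotation as R
from cell import arm
def cam(n):
    s=arm.observe(); im=arm.get_image(n)
    if n=='wrist':
        T=np.eye(4); T[:3,:3]=R.from_rotvec(s['ee_rot']).as_matrix(); T[:3,3]=s['position']
        M=T@np.array(im['T_tool_cam'])
    else:
        M=np.eye(4); r=np.array(im['rotation']); M[:3,:3]=r if r.shape==(3,3) else R.from_rotvec(r).as_matrix(); M[:3,3]=im['xyz']
    im['M']=M; return im
def cloud(im):
    v,u=np.mgrid[:384,:512]; z=im['z_map']
    P=np.stack([(u-im['cx'])/im['fx']*z,(v-im['cy'])/im['fy']*z,z],-1)
    return P@im['M'][:3,:3].T+im['M'][:3,3]
def ray(im,u,v,h):
    d=im['M'][:3,:3]@np.array([(u-im['cx'])/im['fx'],(v-im['cy'])/im['fy'],1]); o=im['M'][:3,3]
    return o+d*(h-o[2])/d[2]
def save(n,px): cv2.imwrite('pics/'+n+'.png',px[:,:,::-1])
E
python3 - <<'E'
from h import *
s=arm.observe(); print({k:np.round(v,3) for k,v in s.items()})
a=cam('top');b=cam('scene')
print(a['M'].round(3),np.shape(a['rotation']),b['M'].round(3),a['fx'])
save('a',np.ascontiguousarray(cv2.resize(a['pixels'],(800,600))));save('b',cv2.resize(b['pixels'],(800,600)))
np.save('top.npy',cloud(a)); 
E
```

```text
pics
{'clock': np.float64(0.0), 'joints': array([-1.37 ,  0.435,  0.025,  1.574, -0.012,  1.134, -0.075]), 'dq': array([ 0.002,  0.001, -0.   , -0.002,  0.001, -0.   , -0.001]), 'joint_efforts': array([ 0.0000e+00, -6.6787e+01,  9.8600e-01, -3.1445e+01, -6.0000e-02,
        4.3000e-02,  0.0000e+00]), 'position': array([0.187, 0.596, 0.245]), 'ee_rot': array([-4.750e-01, -3.105e+00,  2.000e-03]), 'force': array([-0.008,  0.357,  0.138]), 'ft_torque': array([ 0.015,  0.003, -0.022]), 'gripper_force': np.float64(0.0), 'width': np.float64(0.996)}
[[ 0.008 -0.984  0.178  0.198]
 [-1.    -0.01  -0.009  0.017]
 [ 0.011 -0.178 -0.984  1.532]
 [ 0.     0.     0.     1.   ]] (3,) [[ 0.223  0.694 -0.684  1.22 ]
 [ 0.975 -0.155  0.16  -0.165]
 [ 0.004 -0.703 -0.712  0.865]
 [ 0.     0.     0.     1.   ]] 407.72971977646637
```

View pics/a.png

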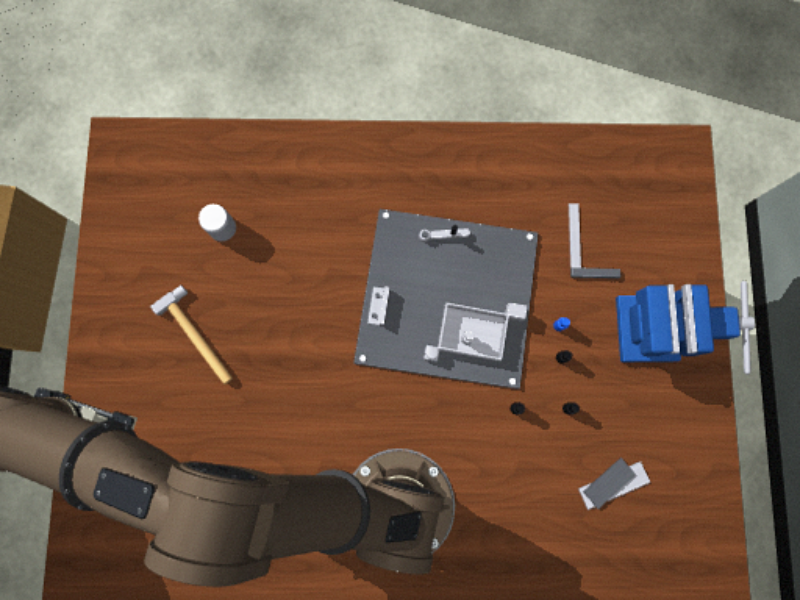

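View pics/b.png

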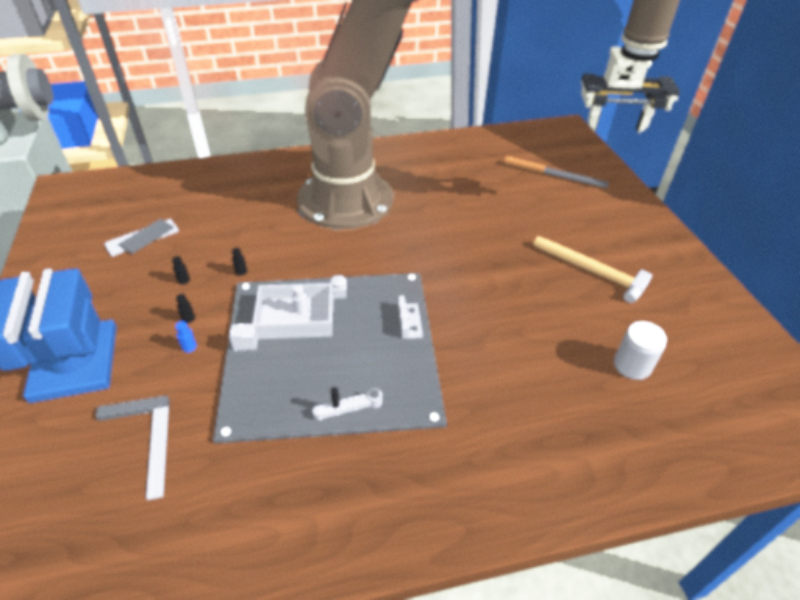

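The top view shows the plate centred near (447,298) and the tray on its lower right. The eye and stud are at (432,352), the lug at (516,310), the fence at (378,305), the pawl pivot at (425,235) and the black knob at (454,230). The blank stands in the tray near (467,338).

```bash
cat > meas.py <<'E'
from h import *
def plate(im):
    p=im['pixels']; hsv=cv2.cvtColor(p,cv2.COLOR_RGB2HSV)
    C=cloud(im)
    box=(C[...,0]>.2)&(C[...,0]<.8)&(C[...,1]>-.33)&(C[...,1]<.2)
    m=((hsv[...,1]<70)&box&(C[...,2]<.1)).astype('u1')
    m=cv2.morphologyEx(m,cv2.MORPH_OPEN,np.ones((5,5)))
    n,l,st,_=cv2.connectedComponentsWithStats(m); k=1+np.argmax(st[1:,4])
    c=cv2.findContours((l==k).astype('u1'),cv2.RETR_EXTERNAL,cv2.CHAIN_APPROX_NONE)[0][0]
    W=np.array([ray(im,u,v,.012)[:2] for u,v in c[:,0]])
    return cv2.minAreaRect((W*1000).astype('f4')),C
if __name__=='__main__':
    a=cam('top'); r,C=plate(a); print(r)
    np.set_printoptions(suppress=True,precision=1)
    b=cv2.boxPoints(r);print(b)
    k=min(range(4),key=lambda i:b[i][0]+0) 
    # fixture yaw: rect angle mod 90 closest to 0
    th=np.deg2rad(r[2]); th=(th+np.pi/4)%(np.pi/2)-np.pi/4
    c,s=np.cos(th),np.sin(th); Rm=np.array([[c,-s],[s,c]])
    O=np.array(r[0])-Rm@[145,-20]; print('origin',O,'yaw',np.rad2deg(th))
    F=(C[...,:2]*1000-O)@Rm; z=C[...,2]*1000
    np.savez('fix.npz',O=O,Rm=Rm)
    m=(F[...,0]>-40)&(F[...,0]<330)&(F[...,1]>-210)&(F[...,1]<170)
    print('plate z',np.median(z[m]))
    V=a['pixels'][...].max(-1)
    for nm,lo,hi in(('50-56',46,58),('30',26,36),('knob/blank',64,90)):
        mm=m&(z>lo)&(z<hi); n,l,st,ce=cv2.connectedComponentsWithStats(mm.astype('u1'))
        for i in range(1,n):
            if st[i,4]>8: q=F[l==i]; print(nm,st[i,4],q.min(0),q.max(0),np.median(q,0),np.median(z[l==i]),a['pixels'][l==i].mean(0))
    g=np.full((400,400,3),0,'u1')
    X=(330-F[m][:,0]);Y=(180-F[m][:,1])
E
python3 meas.py
```

```text
((489.8998718261719, -113.76277160644531), (399.0352478027344, 391.18890380859375), 81.79405212402344)
[[ 267.8 -283.3]
 [ 655.  -339.2]
 [ 712.    55.8]
 [ 324.8  111.6]]
origin [349.2 -73.3] yaw -8.205947875976566
plate z 13.834460067729593
50-56 17 [102.6 121.8] [128.4 132.9] [114.2 126. ] 47.81734045307062 [210.7 212.9 220.5]
50-56 9 [ 82.5 122.1] [ 97.5 133.5] [ 89.9 128.1] 46.689247817118364 [206.7 208.2 216.8]
50-56 28 [ 62.2 -41.4] [122.7 -14.2] [103.4 -17.5] 52.8258717146971 [201.1 203.1 212.3]
50-56 11 [116.7 -75.7] [121.  -48.6] [119.4 -67.9] 51.78443326568405 [177.7 179.5 189. ]
50-56 122 [  77.6 -205.3] [ 145.6 -142.2] [ 125.8 -179.6] 51.86004433146685 [203.8 205.7 214.9]
50-56 20 [ 12.8 -37.2] [ 54.9 -12.9] [ 23.5 -16.2] 53.43704473162014 [204.3 205.7 215.3]
50-56 9 [ 38.4 -71.6] [ 55.3 -65.4] [ 44.7 -68.3] 54.666566587314946 [192.1 194.3 203.2]
50-56 65 [   8.3 -163.8] [ 70.7 -45.1] [  12.9 -133.3] 51.919394779859516 [194.9 196.8 205.7]
50-56 50 [-13.8 -13.9] [16.4 12.6] [ 0.9 -0.8] 51.59590480958121 [203.3 205.3 213.7]
30 104 [279.6 -49.1] [316.   53.8] [296.5   5.1] 31.9254286888504 [187.8 189.6 198.1]
knob/blank 15 [293.4 -15. ] [305.7  -3.4] [298.1  -9.9] 75.98690024310018 [33.9 35.1 37. ]
knob/blank 28 [ 39.1 -88.2] [ 57.8 -70.1] [ 48.3 -78.1] 79.74280965385472 [209.4 211.4 218.8]
```

Plate 399 x 391 mm, cap at (0.9, -0.8) and fence face at y≈122 all agree with the given sizes. The tray is at about -91° and the pawl at about -0.2 rad. I'll write a move helper and go.

```bash
cat >> h.py <<'E'
f=np.load('fix.npz') if __import__('os').path.exists('fix.npz') else None
def fx(x,y,z=0): return np.r_[(f['O']+f['Rm']@[x,y])/1000,z/1000]
def st():
    s=arm.observe(); M=R.from_rotvec(s['ee_rot']).as_matrix()
    print('t%.2f'%s['clock'],'p',s['position'].round(4),'yawY %.1f'%np.rad2deg(np.arctan2(M[1,1],M[0,1])),'F',s['force'].round(1),'w%.3f'%s['width'],'q',s['joints'].round(2))
    return np.array(s['position']),M
def go(p,M,q): print('shift(tool)',(M.T@(np.array(q)-p)).round(4))
E
python3 - <<'E'
from h import *
p,M=st(); print(M.round(3))
v=np.array([.48,.15,.2]); go(p,M,v)
th=np.deg2rad(-99.2); w=fx(0,0,0)[:2]*1000+np.array([[np.cos(th),-np.sin(th)],[np.sin(th),np.cos(th)]])@[185,85]
print(w); go(v,M,[w[0]/1000,w[1]/1000,.12])
E
```

```text
t0.15 p [0.1869 0.596  0.2452] yawY 72.6 F [0.4 0.7 0.4] w1.001 q [-1.37  0.44  0.02  1.57 -0.01  1.13 -0.08]
[[-0.954  0.299 -0.   ]
 [ 0.299  0.954 -0.001]
 [-0.    -0.001 -1.   ]]
shift(tool) [-0.4131 -0.3379  0.0456]
[ 403.56766247 -269.48155938]
shift(tool) [-0.0526 -0.423   0.0805]
```

>>> arm_command:
  targets:
    - [[-0.0413,-0.0338,0.0046,0,0,0],[-0.0413,-0.0338,0.0046,0,0,0],[-0.0413,-0.0338,0.0046,0,0,0],[-0.0413,-0.0338,0.0046,0,0,0],[-0.0413,-0.0338,0.0046,0,0,0],[-0.0413,-0.0338,0.0046,0,0,0],[-0.0413,-0.0338,0.0046,0,0,0],[-0.0413,-0.0338,0.0046,0,0,0],[-0.0413,-0.0338,0.0046,0,0,0],[-0.0413,-0.0338,0.0046,0,0,0]]
  jaw: 0
  newtons: 10

```text
clock: 1.4
position: [0.4806, 0.1488, 0.1996]
ee_rot: [0.475, 3.105, 0.0]
force: [0.2, 0.4, 0.3]
width: 0.006
gripper_force: 0.0
```

>>> arm_command:
  targets:
    - [[-0.0053,-0.0423,0.0,0,0,0],[-0.0053,-0.0423,0.0,0,0,0],[-0.0053,-0.0423,0.0,0,0,0],[-0.0053,-0.0423,0.0,0,0,0],[-0.0053,-0.0423,0.0,0,0,0],[-0.0053,-0.0423,0.0,0,0,0],[-0.0053,-0.0423,0.0,0,0,0],[-0.0053,-0.0423,0.0,0,0,0],[-0.0053,-0.0423,0.0,0,0,0],[-0.0053,-0.0423,0.0,0,0,0]]

```text
clock: 2.65
position: [0.4035, -0.2704, 0.1997]
ee_rot: [-0.475, -3.105, -0.0]
force: [1.0, 0.1, 0.1]
width: 0.003
gripper_force: 0.0
```

>>> arm_command:
  targets:
    - [[0,0,0,0,0,0.18],[0,0,0,0,0,0.18],[0,0,0,0,0,0.18],[0,0,0,0,0,0.18],[0,0,0,0,0,0.18],[0,0,0,0,0,0.18],[0,0,0,0,0,0.18],[0,0,0,0,0,0.16],[0,0,0,0,0,0]]

```text
clock: 3.78
position: [0.4039, -0.269, 0.1996]
ee_rot: [-2.383, -2.046, 0.001]
force: [-0.4, -1.1, 0.0]
width: 0.006
gripper_force: 0.0
```

```bash
python3 - <<'E'
from h import *
p,M=st(); a=cam('wrist'); save('w1',a['pixels']); print(a['M'].round(3))
C=cloud(a); F=(C[...,:2]*1000-f['O'])@f['Rm']; z=C[...,2]*1000
m=(z>46)&(z<58)&(F[...,0]>-30)&(F[...,0]<200)&(F[...,1]>-215)&(F[...,1]<20)
print(m.sum(), F[m].min(0),F[m].max(0))
rect=cv2.minAreaRect(F[m].astype('f4')); print(rect)
q=F[m]
for nm,s in(('lug',(q[:,1]<-168)&(q[:,0]>90)),('wallfar',(q[:,1]<-158)&(q[:,0]<90)&(q[:,0]>20)),('side122',(q[:,0]>100)&(q[:,1]>-145)&(q[:,1]<-20)),('side12',(q[:,0]<25)&(q[:,1]<-30)&(q[:,1]>-150))):
    s=q[s]
    if len(s)>10: print(nm,len(s),s.min(0),s.max(0),cv2.minAreaRect(s.astype('f4')))
E
```

```text
t3.77 p [ 0.4039 -0.269   0.1996] yawY -8.7 F [-0.4 -1.1  0. ] w0.006 q [-0.14  0.31  0.78  2.01 -0.27  0.93  0.64]
[[ 0.989 -0.145 -0.042  0.415]
 [-0.151 -0.95  -0.273 -0.195]
 [-0.     0.276 -0.961  0.337]
 [ 0.     0.     0.     1.   ]]
4632 [   8.66420458 -206.43412935] [146.49567469 -42.93802555]
((78.23815155029297, -124.40682983398438), (162.1262969970703, 137.86248779296875), 89.04474639892578)
lug 1536 [ 113.36790376 -206.43412935] [ 146.34607121 -168.00973391] ((129.74783325195312, -186.99607849121094), (39.04076385498047, 32.209903717041016), 87.93473815917969)
wallfar 442 [  20.06156359 -164.95763547] [  89.5683406  -158.79780776] ((54.756900787353516, -161.98500061035156), (4.483980655670166, 69.54473876953125), 88.096435546875)
side122 750 [ 115.00384935 -144.64761259] [121.9424121  -43.99662986] ((118.66693115234375, -94.38736724853516), (100.69773864746094, 4.353128433227539), 88.24459075927734)
side12 884 [   8.93399426 -149.58519997] [ 16.42205579 -42.93802555] ((12.644074440002441, -96.23176574707031), (106.76089477539062, 4.590780735015869), 88.29862976074219)
```

View pics/w1.png

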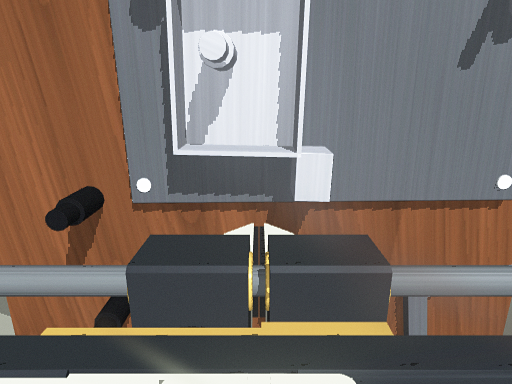

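The wrist view shows the tray with its lug at (315,175), the blank standing at (215,48) and the closed fingers at (258,230). Tray yaw is -91.8° in the fixture frame.

```bash
cat >> h.py <<'E'
def tray(x,y,phi):  # phi fixture deg -> world xy mm
    t=np.deg2rad(phi); return fx(x*np.cos(t)-y*np.sin(t),x*np.sin(t)+y*np.cos(t))[:2]
def trow(x,y,n,tot=91.8): # tool-frame row to sweep tot deg in n rows with tool at tray (x,y), tool y=tray y, tool x=-tray x?
    a=np.deg2rad(tot/n); c,s=np.cos(a),np.sin(a)
    d=np.array([[c,-s],[s,c]])@[x,y]-[x,y]; return d,a
E
python3 - <<'E'
from h import *
p,M=st(); w=tray(185,84,-91.8); print(w); go(p,M,np.r_[w,.041])
Y=M[:,1];X=M[:,0];print('X',X,'Y',Y); print(trow(175,99,70))
E
```

```text
t3.83 p [ 0.4039 -0.269   0.1996] yawY -8.6 F [ 0.7 -0.3 -0.5] w0.002 q [-0.14  0.31  0.78  2.01 -0.27  0.93  0.64]
[ 0.39981761 -0.27005258]
shift(tool) [-0.0016 -0.0038  0.1586]
X [ 1.48696449e-01  9.88882886e-01 -6.87548833e-05] Y [ 9.88882819e-01 -1.48696464e-01 -3.63325193e-04]
(array([-2.31162684,  3.97924924]), np.float64(0.022888746476154208))
```

>>> arm_command:
  targets:
    - [[-0.0016,-0.0038,0.04,0,0,0.023],[0,0,0.04,0,0,0],[0,0,0.04,0,0,0],[0,0,0.0385,0,0,0],[0,0,0,0,0,0]]

```text
clock: 4.45
position: [0.3983, -0.2694, 0.0395]
ee_rot: [-2.402, -2.017, 0.003]
force: [0.5, -0.4, 0.6]
width: 0.006
gripper_force: 0.0
```

>>> arm_command:
  targets:
    - [[0.002,0.003,0,0,0,0],[0.002,0.003,0,0,0,0],[0.002,0.003,0,0,0,0],[0,0.003,0,0,0,0],[0,0,0,0,0,0]]

```text
clock: 5.08
position: [0.4133, -0.2664, 0.0414]
ee_rot: [2.407, 2.018, 0.0]
force: [-0.5, 1.0, -0.7]
width: 0.005
gripper_force: 0.0
```

```bash
python3 - <<'E'
from h import *
p,M=st(); w=tray(0,0,0)-p[:2]; print(np.linalg.norm(w)); t=np.deg2rad(-91.8-8.2); d=-w*1000; print('tray xy',d@[np.cos(t),np.sin(t)],d@[-np.sin(t),np.cos(t)])
E
```

```text
t5.08 p [ 0.4133 -0.2664  0.0414] yawY -10.1 F [-0.5  1.  -0.7] w0.005 q [ 0.04  0.57  0.58  2.13 -0.55  0.59  0.84]
0.2034960785906689
tray xy 179.10947124671986 96.59426127622761
```

>>> arm_command:
  targets:
    - [[0.0005,0.0009,0,0,0,-0.005],[0.0008,0.0016,0,0,0,-0.009],[0.001,0.0019,0,0,0,-0.0105],[0.0012,0.0022,0,0,0,-0.0122],[0.0014,0.0025,0,0,0,-0.014],[0.0017,0.0031,0,0,0,-0.0175],[0.0019,0.0035,0,0,0,-0.0195],[0.0021,0.0038,0,0,0,-0.021],[0.0022,0.004,0,0,0,-0.0225],[0.0022,0.004,0,0,0,-0.0225]]

```text
clock: 6.32
position: [0.4421, -0.2543, 0.0412]
ee_rot: [2.244, 2.198, 0.0]
force: [-1.4, -2.1, -0.1]
width: 0.008
gripper_force: 1.0
```

>>> arm_command:
  targets:
    - [[0.00225,0.00404,0,0,0,-0.0227],[0.00225,0.00404,0,0,0,-0.0227],[0.00225,0.00404,0,0,0,-0.0227],[0.00225,0.00404,0,0,0,-0.0227],[0.00225,0.00404,0,0,0,-0.0227],[0.00225,0.00404,0,0,0,-0.0227],[0.00225,0.00404,0,0,0,-0.0227],[0.00225,0.00404,0,0,0,-0.0227],[0.00225,0.00404,0,0,0,-0.0227],[0.00225,0.00404,0,0,0,-0.0227]]

```text
clock: 7.58
position: [0.4804, -0.2287, 0.0412]
ee_rot: [1.981, 2.438, 0.0]
force: [-1.8, -2.1, 0.1]
width: 0.006
gripper_force: 1.0
```

```bash
cat > chk.py <<'E'
from h import *
p,M=st(); d=(p[:2]*1000-f['O'])@f['Rm']; ty=np.arctan2(M[1,1],M[0,1])-np.pi/2; t=ty+np.deg2rad(8.206)
print('phi by tool',np.rad2deg(t),'z',p[2],'tray xy',d@[np.cos(t),np.sin(t)],d@[-np.sin(t),np.cos(t)])
a=cam('top'); C=cloud(a); F=(C[...,:2]*1000-f['O'])@f['Rm']; z=C[...,2]*1000
m=(z>70)&(z<84)&(F[...,0]>-30)&(F[...,0]<180)&(F[...,1]>-160)&(F[...,1]<120)&(a['pixels'].min(-1)>150)
print('blank',m.sum(),np.median(F[m],0) if m.any() else 0,np.median(z[m]) if m.any() else 0)
import sys
if len(sys.argv)>1: save(sys.argv[1],cv2.resize(a['pixels'][110:270,200:380],None,fx=3.5,fy=3.5))
E
python3 chk.py s1
```

```text
t7.58 p [ 0.4804 -0.2287  0.0412] yawY 11.8 F [-1.8 -2.1  0.1] w0.006 q [-0.    0.59  0.48  2.03 -0.46  0.63  1.  ]
phi by tool -69.98304269837894 z 0.04124229635910031 tray xy 178.98500399889926 96.58835499405204
blank 0 0 0
```

View pics/s1.png

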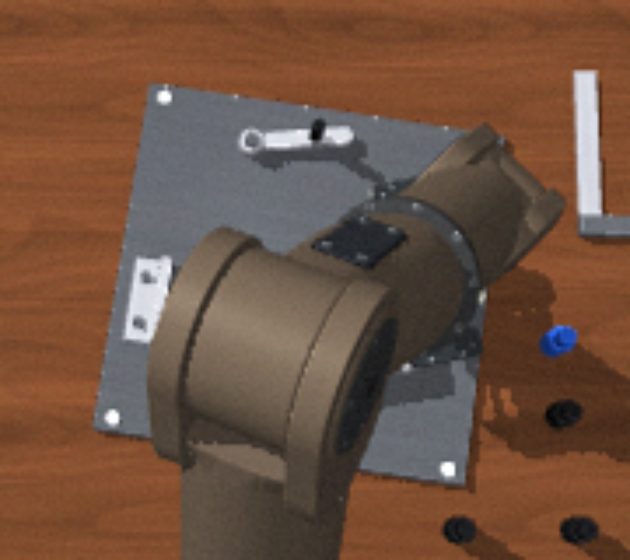

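The arm hides the tray from above. A steady 2.7 N at the finger shows it is turning, so I'll continue and check with the scene camera.

>>> arm_command:
  targets:
    - [[0.00225,0.00404,0,0,0,-0.0227],[0.00225,0.00404,0,0,0,-0.0227],[0.00225,0.00404,0,0,0,-0.0227],[0.00225,0.00404,0,0,0,-0.0227],[0.00225,0.00404,0,0,0,-0.0227],[0.00225,0.00404,0,0,0,-0.0227],[0.00225,0.00404,0,0,0,-0.0227],[0.00225,0.00404,0,0,0,-0.0227],[0.00225,0.00404,0,0,0,-0.0227],[0.00225,0.00404,0,0,0,-0.0227]]

```text
clock: 8.88
position: [0.512, -0.1951, 0.0412]
ee_rot: [1.692, 2.647, -0.0]
force: [-1.0, -2.1, 0.3]
width: 0.006
gripper_force: 1.0
```

>>> arm_command:
  targets:
    - [[0.00225,0.00404,0,0,0,-0.0227],[0.00225,0.00404,0,0,0,-0.0227],[0.00225,0.00404,0,0,0,-0.0227],[0.00225,0.00404,0,0,0,-0.0227],[0.00225,0.00404,0,0,0,-0.0227],[0.00225,0.00404,0,0,0,-0.0227],[0.00225,0.00404,0,0,0,-0.0227],[0.00225,0.00404,0,0,0,-0.0227],[0.00225,0.00404,0,0,0,-0.0227],[0.00225,0.00404,0,0,0,-0.0227]]

```text
clock: 10.12
position: [0.5352, -0.1551, 0.0412]
ee_rot: [1.382, 2.822, 0.0]
force: [-0.3, -3.2, -1.0]
width: 0.009
gripper_force: 1.0
```

>>> arm_command:
  targets:
    - [[0.00225,0.00404,0,0,0,-0.0227],[0.00225,0.00404,0,0,0,-0.0227],[0.00225,0.00404,0,0,0,-0.0227],[0.00225,0.00404,0,0,0,-0.0227],[0.00225,0.00404,0,0,0,-0.0227],[0.00225,0.00404,0,0,0,-0.0227],[0.00225,0.00404,0,0,0,-0.0227],[0.00225,0.00404,0,0,0,-0.0227],[0.00225,0.00404,0,0,0,-0.0227],[0.00225,0.00404,0,0,0,-0.0227]]

```text
clock: 11.38
position: [0.5489, -0.1111, 0.0412]
ee_rot: [1.053, 2.96, 0.0]
force: [0.6, -3.4, -0.5]
width: 0.006
gripper_force: 1.0
```

```bash
sed -i "s/cam('top'); C/cam('scene'); C/; s/\[110:270,200:380\],None,fx=3.5,fy=3.5/[150:300,120:310],None,fx=3.5,fy=3.5/" chk.py; python3 chk.py s2
```

```text
t11.38 p [ 0.5489 -0.1111  0.0412] yawY 50.8 F [ 0.6 -3.4 -0.5] w0.006 q [-0.12  0.6   0.31  1.95 -0.29  0.64  1.27]
phi by tool -30.96353968336616 z 0.041249860720195874 tray xy 178.6550140977869 96.80066218114408
blank 0 0 0
```

View pics/s2.png

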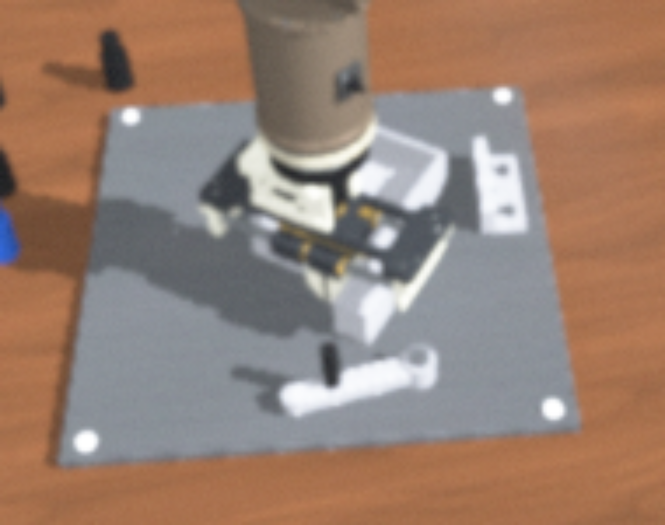

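The scene view shows the finger in the corner behind the lug at (360,305), with the tray most of the way round and the pawl clear of it.

>>> arm_command:
  targets:
    - [[0.00225,0.00404,0,0,0,-0.0227],[0.00225,0.00404,0,0,0,-0.0227],[0.00225,0.00404,0,0,0,-0.0227],[0.00225,0.00404,0,0,0,-0.0227],[0.00225,0.00404,0,0,0,-0.0227],[0.00225,0.00404,0,0,0,-0.0227],[0.00225,0.00404,0,0,0,-0.0227],[0.00225,0.00404,0,0,0,-0.0227],[0.00225,0.00404,0,0,0,-0.0227],[0.00225,0.00404,0,0,0,-0.0227]]

```text
clock: 12.68
position: [0.5522, -0.0651, 0.0412]
ee_rot: [0.711, 3.06, 0.0]
force: [0.4, -2.5, 0.3]
width: 0.007
gripper_force: 1.1
```

>>> arm_command:
  targets:
    - [[0.00225,0.00404,0,0,0,-0.0227],[0.00225,0.00404,0,0,0,-0.0227],[0.0021,0.0038,0,0,0,-0.021],[0.0019,0.0035,0,0,0,-0.0195],[0.0017,0.0031,0,0,0,-0.0175],[0.0014,0.0025,0,0,0,-0.014],[0.0012,0.0022,0,0,0,-0.0122],[0.001,0.0019,0,0,0,-0.0105],[0.001,0.0019,0,0,0,-0.0105],[0.001,0.0019,0,0,0,-0.0105]]

```text
clock: 13.92
position: [0.5485, -0.0326, 0.0413]
ee_rot: [0.464, 3.107, 0.0]
force: [0.8, -1.9, 0.1]
width: 0.009
gripper_force: 1.2
```

```bash
python3 chk.py
```

```text
t13.93 p [ 0.5485 -0.0326  0.0413] yawY 73.0 F [ 0.8 -1.9  0.1] w0.009 q [-0.19  0.57  0.21  1.97 -0.2   0.61  1.43]
phi by tool -8.783673466562211 z 0.04125244580205896 tray xy 178.64097688266799 97.09134312570171
blank 0 0 0
```

>>> arm_command:
  targets:
    - [[0.001,0.0019,0,0,0,-0.0105],[0.001,0.0019,0,0,0,-0.0105],[0.001,0.0019,0,0,0,-0.0105],[0.001,0.0019,0,0,0,-0.0105],[0.001,0.0019,0,0,0,-0.0105],[0.001,0.0019,0,0,0,-0.0105],[0.001,0.0019,0,0,0,-0.0105],[0.001,0.0019,0,0,0,-0.0105],[0.001,0.0019,0,0,0,-0.0105],[0.001,0.0019,0,0,0,-0.0105]]

```text
clock: 15.22
position: [0.5433, -0.0118, 0.0412]
ee_rot: [-0.3, -3.127, 0.0]
force: [-0.6, -3.5, 0.4]
width: 0.005
gripper_force: 1.8
```

>>> arm_command:
  targets:
    - [[0.0007,0.0012,0,0,0,-0.007],[0.0007,0.0012,0,0,0,-0.007],[0.0007,0.0012,0,0,0,-0.007],[0.0007,0.0012,0,0,0,-0.007],[0.0007,0.0012,0,0,0,-0.007],[0,0,0,0,0,0]]

```text
clock: 15.98
position: [0.541, -0.005, 0.0412]
ee_rot: [-0.246, -3.132, -0.0]
force: [-1.2, -2.2, 0.4]
width: 0.002
gripper_force: 1.2
```

```bash
python3 chk.py
```

```text
t15.97 p [ 0.541  -0.005   0.0412] yawY 81.0 F [-1.2 -2.2  0.4] w0.002 q [-0.22  0.56  0.17  1.99 -0.16  0.6   1.48]
phi by tool -0.769057476077535 z 0.04120233278029034 tray xy 178.76397744435712 97.38428811185564
blank 13 [85.33348282 42.56554302] 78.84011168254924
```

The blank is upright with its top at 79 mm. Now I'll creep until the force rises.

>>> arm_command:
  targets:
    - [[0.0004,0.0009,0,0,0,-0.005],[0.0004,0.0009,0,0,0,-0.005],[0.0002,0.0009,0,0,0,-0.003],[0,0.0008,0,0,0,0],[0,0.0008,0,0,0,0],[0,0,0,0,0,0]]

```text
clock: 16.77
position: [0.5402, -0.0024, 0.0412]
ee_rot: [-0.228, -3.132, 0.002]
force: [-2.0, -7.8, 2.5]
width: 0.004
gripper_force: 4.3
```

>>> arm_command:
  targets:
    - [[0,0.0008,0,0,0,0],[0,0.0008,0,0,0,0],[0,0.0008,0,0,0,0],[0,0,0,0,0,0]]

```text
clock: 17.27
position: [0.5401, -0.0021, 0.0412]
ee_rot: [-0.231, -3.132, 0.005]
force: [-5.1, -14.0, 5.0]
width: 0.005
gripper_force: 7.6
```

>>> arm_command:
  targets:
    - [[0,-0.003,0,0,0,0],[-0.001,-0.004,0,0,0,0],[-0.003,-0.006,0,0,0,0],[0,0,0,0,0,0],[0,0,0.0,0,0,0],[0,0,-0.03,0,0,0],[0,0,-0.04,0,0,0],[0,0,-0.04,0,0,0],[0,-0.02,-0.03,0,0,0],[0,0,0,0,0,0]]

```text
clock: 18.52
position: [0.5416, -0.033, 0.1836]
ee_rot: [0.229, 3.129, 0.0]
force: [0.3, -0.9, -0.7]
width: 0.0
gripper_force: 0.0
```

```bash
python3 - <<'E'
from h import *
p,M=st(); a=cam('wrist'); save('w2',a['pixels'])
C=cloud(a); F=(C[...,:2]*1000-f['O'])@f['Rm']; z=C[...,2]*1000
h=(z>46)&(z<58)
for nm,x0,x1,y0,y1 in(('lug',165,210,110,160),('wall122',20,155,110,124),('fence',50,140,118,150),('w162',155,165,20,100)):
    zz=(z>40)&(z<48) if nm=='fence' else h
    s=F[zz&(F[...,0]>x0)&(F[...,0]<x1)&(F[...,1]>y0)&(F[...,1]<y1)]
    if len(s)>10: print(nm,len(s),s.min(0),s.max(0),cv2.minAreaRect(s.astype('f4')))
# knob: black points z>60 near pivot
m=(z>40)&(z<82)&(F[...,0]>270)&(F[...,0]<330)&(F[...,1]<20)&(F[...,1]>-60); print('knob',m.sum(),F[m].min(0) if m.any() else 0,F[m].max(0) if m.any() else 0)
k=fx(298,-10); print('knob w',k)
E
```

```text
t18.52 p [ 0.5416 -0.033   0.1836] yawY 81.6 F [ 0.3 -0.9 -0.7] w0.000 q [-0.21  0.36  0.23  1.87 -0.1   0.91  1.49]
lug 1938 [165.02375668 110.45611906] [208.28477225 147.78020821] ((186.60791015625, 129.01486206054688), (37.34297180175781, 43.16613006591797), 89.69598388671875)
wall122 945 [ 47.11428812 115.86137422] [154.82839966 121.91327426] ((101.00875854492188, 118.91001892089844), (4.476163864135742, 107.7391586303711), 88.86181640625)
fence 1690 [ 50.37758364 118.10065505] [139.68499677 134.06685371] ((94.9171371459961, 127.64965057373047), (89.86190032958984, 15.373852729797363), 2.637478828430176)
w162 365 [161.83447055  20.01294566] [164.99753548  99.78398006] ((163.5211639404297, 59.89971160888672), (79.77394104003906, 3.114928722381592), 89.80986785888672)
knob 0 0 0
knob w [ 0.64276069 -0.1257031   0.        ]
```

View pics/w2.png

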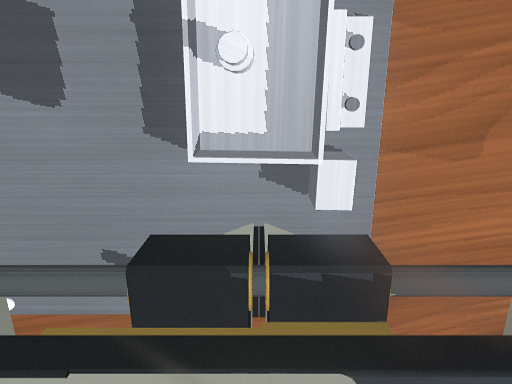

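The wrist view shows the tray against the fence (bar at (350,70)), the blank standing at (235,50) and the lug at (335,185). I'll check that it is flush.

```bash
python3 - <<'E'
from h import *
a=cam('wrist'); C=cloud(a); F=(C[...,:2]*1000-f['O'])@f['Rm']; z=C[...,2]*1000
h=(z>49)&(z<57)
for nm,mm,ax in (('wall top y122',h&(F[...,1]>112)&(F[...,1]<126)&(F[...,0]>45)&(F[...,0]<160),0),('fence top',(z>41)&(z<46)&(F[...,1]>119)&(F[...,1]<136)&(F[...,0]>50)&(F[...,0]<140),0),('w162',h&(F[...,0]>154)&(F[...,0]<168)&(F[...,1]>25)&(F[...,1]<105),1)):
    s=F[mm]
    for b in np.arange(20,165,10):
        q=s[(s[:,ax]>=b)&(s[:,ax]<b+10),1-ax]
        if len(q)>8: print(nm,b,np.percentile(q,[2,50,98]).round(1))
save('w3',cv2.resize(a['pixels'][0:230,170:400],None,fx=2.6,fy=2.6,interpolation=cv2.INTER_CUBIC))
E
```

```text
wall top y122 40 [117.9 119.9 122. ]
wall top y122 50 [117.8 119.6 121.8]
wall top y122 60 [117.5 119.4 121.5]
wall top y122 70 [117.4 119.3 121.4]
wall top y122 80 [117.1 119.1 121.3]
wall top y122 90 [117.1 118.9 120.9]
wall top y122 100 [116.9 118.7 120.8]
wall top y122 110 [116.7 118.6 120.7]
wall top y122 120 [116.5 118.4 120.4]
wall top y122 130 [116.3 118.2 120.2]
wall top y122 140 [116.  118.1 120. ]
wall top y122 150 [115.8 117.9 119.9]
fence top 50 [123.6 128.4 133.4]
fence top 60 [123.4 128.2 133.5]
fence top 70 [123.2 128.4 133.5]
fence top 80 [123.1 128.3 133.3]
fence top 90 [122.8 128.1 133.5]
fence top 100 [122.7 128.2 133.6]
fence top 110 [122.5 128.  133.5]
fence top 120 [122.5 128.1 133.4]
fence top 130 [122.4 127.9 133.4]
w162 20 [162.  164.2 166.1]
w162 30 [162.  164.  166.1]
w162 40 [162.3 164.3 166.2]
w162 50 [162.6 164.4 166.3]
w162 60 [162.5 164.3 166.2]
w162 70 [162.9 164.6 167. ]
w162 80 [163.  165.3 167.1]
w162 90 [163.1 165.2 167.1]
w162 100 [163.5 165.3 167.1]
```

View pics/w3.png

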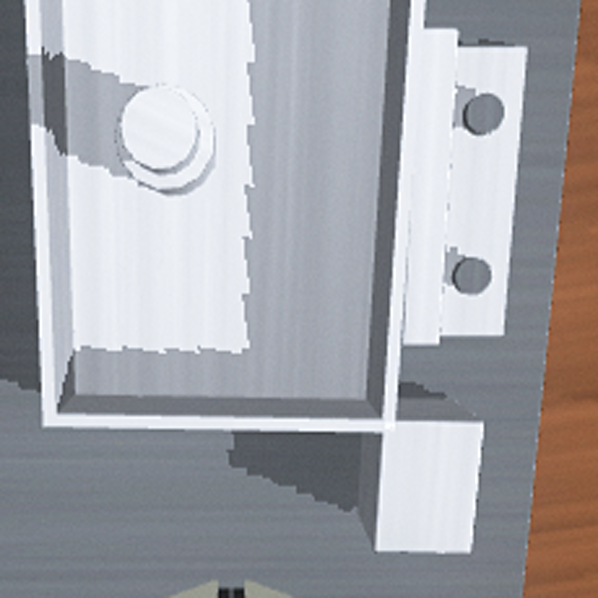

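The wall is about 1° short of the fence: it touches at x=50 mm and stands about 2 mm off at x=140 mm. I'll push again a little further out on the lug, and look while pressing.

>>> arm_command:
  targets:
    - [[-0.004,0,0.04,0,0,0],[0,0,0.04,0,0,0],[0,0,0.04,0,0,0],[0,0,0.0225,0,0,-0.003],[0,0.008,0,0,0,0],[0,0.008,0,0,0,0],[0,0.006,0,0,0,0],[0,0.003,0,0,0,0],[0,0.0015,0,0,0,0],[0,0,0,0,0,0]]

```text
clock: 19.88
position: [0.5481, -0.0061, 0.0389]
ee_rot: [0.221, 3.133, 0.0]
force: [-0.2, -0.1, 1.2]
width: 0.007
gripper_force: 0.0
```

>>> arm_command:
  targets:
    - [[0,0.001,0,0,0,0],[0,0.001,0,0,0,0],[0,0.001,0,0,0,0],[0,0.001,0,0,0,0],[0,0.001,0,0,0,0],[0,0,0,0,0,0]]

```text
clock: 20.62
position: [0.5481, -0.0035, 0.0387]
ee_rot: [-0.225, -3.133, 0.004]
force: [-1.3, -8.3, 2.4]
width: 0.004
gripper_force: 4.2
```

```bash
cat > wl.py <<'E'
from h import *
p,M=st(); d=(p[:2]*1000-f['O'])@f['Rm']; print('fix',d)
a=cam('wrist'); C=cloud(a); F=(C[...,:2]*1000-f['O'])@f['Rm']; z=C[...,2]*1000
h=(z>49)&(z<57)
for nm,mm,ax in (('wall',h&(F[...,1]>112)&(F[...,1]<127)&(F[...,0]>0)&(F[...,0]<160),0),('fence',(z>41)&(z<46)&(F[...,1]>119)&(F[...,1]<136)&(F[...,0]>50)&(F[...,0]<140),0)):
    s=F[mm]
    for b in np.arange(0,165,20):
        q=s[(s[:,ax]>=b)&(s[:,ax]<b+10),1-ax]
        if len(q)>8: print(nm,b,np.percentile(q,[2,50,98]).round(1))
E
python3 wl.py
```

```text
t20.62 p [ 0.5481 -0.0035  0.0387] yawY 81.8 F [-1.3 -8.3  2.4] w0.004 q [-0.22  0.58  0.18  1.97 -0.17  0.61  1.5 ]
fix [186.89706734  97.42383014]
wall 80 [117.  119.  121.1]
wall 100 [116.8 118.7 120.8]
wall 120 [116.4 118.3 120.4]
wall 140 [116.1 118.1 120.1]
fence 80 [122.8 128.  133.2]
fence 100 [122.5 127.9 133.3]
fence 120 [122.3 127.7 133.3]
```

```bash
python3 - <<'E'
from h import *
im=arm.get_image('wrist'); px=cv2.imread('pics/w2.png')[:,:,::-1].astype(float)
M=np.eye(4); M[:3,:3]=R.from_rotvec([.229,3.129,0]).as_matrix(); M[:3,3]=[.5416,-.033,.1836]; im['M']=M@im['T_tool_cam']
g=px.mean(2); sat=px.max(2)-px.min(2)
def line(pts,h,nm):
    W=np.array([(ray(im,u,v,h)[:2]*1000-f['O'])@f['Rm'] for u,v in pts]); 
    c=np.polyfit(W[:,0],W[:,1],1); r=W[:,1]-np.polyval(c,W[:,0]); k=abs(r)<2*np.median(abs(r))+.05; c=np.polyfit(W[k,0],W[k,1],1)
    print(nm,'slope deg %.2f'%np.rad2deg(np.arctan(c[0])),'y at 50,95,140',np.polyval(c,[50,95,140]).round(1),'rms',r[k].std().round(2),'n',k.sum())
pe=[];fb=[];wo=[];wi=[]
for v in range(20,126,3):
    row=sat[v]; u=np.where(row[340:420]>50)[0]
    if len(u): pe.append((340+u[0]-.5,v))
    q=g[v]
    if v<125: # bright-run end of bar: strongest negative gradient between 338..352
        s=np.diff(q); i=338+np.argmax(np.abs(s[338:352])); fb.append((i+.5,v)); 
        i=322+np.argmin(s[322:338]) ; wo.append((i+.5,v))
        i=312+np.argmax(s[312:334]); wi.append((i+.5,v))
line(pe,.012,'plate edge');line(fb,.044,'fence back');line(wo,.052,'wall outer');line(wi,.052,'wall inner')
print(g[60,310:356].astype(int)); print(g[110,305:356].astype(int))
E
```

```text
plate edge slope deg 0.03 y at 50,95,140 [178.9 179.  179. ] rms 0.24 n 36
fence back slope deg -0.09 y at 50,95,140 [133.5 133.5 133.4] rms 0.39 n 29
wall outer slope deg 2.06 y at 50,95,140 [117.4 119.  120.7] rms 0.76 n 29
wall inner slope deg -0.98 y at 50,95,140 [117.6 116.8 116.1] rms 0.21 n 35
[175 174 176 173 170 170 176 119 101 103 104 104 106 104 143 248 240 238
 238 239 235 235 235 237 238 239 242 241 239 239 239 237 237 240 197 237
 236 235 232 233 232 233 230 230 231 233]
[174 173 174 171 170 170 167 166 174 100 103 106 103 105 104 101 184 243
 239 238 239 218 226 233 233 234 236 238 240 239 237 236 236 236 236 254
 233 238 237 236 238 241 170 130 147 137 131 132 135 141 159]
```

In one image the fence and plate edges read 0° and the tray -1°, so it is really about 2 mm short at the far end. It may be binding in the eye play, so I'll seat the finger in the inner corner and push both ways.

>>> arm_command:
  targets:
    - [[0.001,-0.006,0,0,0,0],[0.003,0,0,0,0,0],[0.003,0,0,0,0,0],[0.002,0,0,0,0,0],[0.002,0,0,0,0,0],[0.001,0,0,0,0,0],[0.001,0,0,0,0,0],[0,0,0,0,0,0]]

```text
clock: 21.72
position: [0.5354, -0.005, 0.0389]
ee_rot: [0.221, 3.133, 0.0]
force: [4.0, 3.1, 0.0]
width: 0.005
gripper_force: 1.7
```

>>> arm_command:
  targets:
    - [[0.001,0,0,0,0,0],[0.001,0,0,0,0,0],[0.001,0,0,0,0,0],[0,0,0,0,0,0]]

```text
clock: 22.22
position: [0.5343, -0.0041, 0.0393]
ee_rot: [0.22, 3.13, 0.001]
force: [9.3, 2.9, -3.5]
width: 0.004
gripper_force: 4.3
```

```bash
python3 wl.py
```

```text
t22.23 p [ 0.5343 -0.0041  0.0393] yawY 82.0 F [ 9.3  2.9 -3.5] w0.004 q [-0.22  0.56  0.18  2.01 -0.17  0.58  1.5 ]
fix [173.31816362  94.8384917 ]
wall 60 [115.9 117.9 119.8]
wall 80 [115.9 118.  119.9]
wall 100 [116.1 118.1 120.1]
wall 120 [116.2 118.1 120.2]
wall 140 [116.2 118.2 120.2]
fence 60 [122.  127.7 133.2]
fence 80 [122.1 127.6 133.2]
fence 100 [122.2 127.7 133.3]
fence 120 [122.2 127.7 133.3]
```

That squared the tray (0.2°), now about 1.5 mm off the fence evenly. Next I'll press it onto the fence at the lug.

>>> arm_command:
  targets:
    - [[-0.001,0.001,0,0,0,0],[-0.001,0.001,0,0,0,0],[0,0.001,0,0,0,0],[0,0.001,0,0,0,0],[0,0.001,0,0,0,0],[0,0.001,0,0,0,0],[0,0,0,0,0,0]]

```text
clock: 23.15
position: [0.5344, 0.001, 0.0386]
ee_rot: [-0.221, -3.133, -0.0]
force: [0.9, -1.4, -0.1]
width: 0.007
gripper_force: 1.6
```

```bash
python3 wl.py
```

```text
t23.15 p [0.5344 0.001  0.0386] yawY 81.9 F [ 0.9 -1.4 -0.1] w0.007 q [-0.23  0.56  0.18  2.01 -0.17  0.59  1.49]
fix [172.70385173  99.99141975]
wall 60 [116.7 118.7 120.7]
wall 80 [116.9 118.9 120.9]
wall 100 [117.2 119.2 121.2]
wall 120 [117.5 119.4 121.5]
wall 140 [117.8 119.8 121.8]
fence 60 [122.4 127.7 133.4]
fence 80 [122.6 127.9 133.3]
fence 100 [122.9 128.1 133.4]
fence 120 [123.2 128.1 133.3]
```

The tray is now free in its eye play and slightly over-rotated, touching at the far end. I'll lift out and press the near long wall at its middle to lay it flush.

>>> arm_command:
  targets:
    - [[-0.003,-0.007,0,0,0,0],[0,-0.008,-0.01,0,0,0],[0,0,-0.04,0,0,0],[0,0,-0.04,0,0,0],[0.025,-0.035,0,0,0,0],[0.025,-0.035,0,0,0,0],[0.026,-0.04,0,0,0,0],[0,0,0,0,0,0],[0,0,0.04,0,0,0],[0,0,0.04,0,0,0]]

```text
clock: 24.45
position: [0.4463, -0.1124, 0.0487]
ee_rot: [0.221, 3.131, 0.001]
force: [0.1, -0.0, -0.2]
width: 0.006
gripper_force: 0.0
```

>>> arm_command:
  targets:
    - [[0,0.004,0,0,0,0],[0,0.004,0,0,0,0],[0,0.002,0,0,0,0],[0,0.002,0,0,0,0],[0,0.001,0,0,0,0],[0,0.001,0,0,0,0],[0,0,0,0,0,0]]

```text
clock: 25.32
position: [0.447, -0.0987, 0.0488]
ee_rot: [0.221, 3.134, 0.0]
force: [-0.3, -0.4, -0.3]
width: 0.001
gripper_force: 0.0
```

```bash
python3 wl.py
```

```text
t25.32 p [ 0.447  -0.0987  0.0488] yawY 81.9 F [-0.3 -0.4 -0.3] w0.001 q [-0.05  0.46  0.2   2.19 -0.18  0.51  1.71]
fix [100.40035926 -11.26172233]
```

>>> arm_command:
  targets:
    - [[0,0.001,0,0,0,0],[0,0.001,0,0,0,0],[0,0.001,0,0,0,0],[0,0.0007,0,0,0,0],[0,0.0007,0,0,0,0],[0,0.0007,0,0,0,0],[0,0,0,0,0,0]]

```text
clock: 26.25
position: [0.4477, -0.0939, 0.0487]
ee_rot: [0.222, 3.134, -0.0]
force: [-0.6, -1.5, -1.1]
width: 0.005
gripper_force: 0.5
```

>>> arm_command:
  targets:
    - [[0,0.0007,0,0,0,0],[0,0.0007,0,0,0,0],[0,0.0007,0,0,0,0],[0,0,0,0,0,0]]

```text
clock: 26.75
position: [0.4475, -0.0935, 0.0487]
ee_rot: [-0.224, -3.133, 0.003]
force: [-2.2, -8.7, -0.5]
width: 0.004
gripper_force: 4.5
```

```bash
python3 wl.py
```

```text
t26.75 p [ 0.4475 -0.0935  0.0487] yawY 81.8 F [-2.2 -8.7 -0.5] w0.004 q [-0.07  0.46  0.2   2.19 -0.18  0.51  1.7 ]
fix [100.14354903  -5.9657904 ]
```

>>> arm_command:
  targets:
    - [[0,-0.003,0,0,0,0],[0,-0.006,0,0,0,0],[0,-0.01,0,0,0,0],[0,0,-0.045,0,0,0],[0,0,-0.045,0,0,0],[0,0,-0.045,0,0,0],[-0.042,0.042,0,0,0,0],[-0.042,0.042,0,0,0,0],[0,0,0,0,0,0]]

```text
clock: 27.92
position: [0.5433, -0.0356, 0.1836]
ee_rot: [0.213, 3.133, 0.002]
force: [-0.5, 0.5, -0.7]
width: 0.008
gripper_force: 0.0
```

```bash
python3 wl.py; python3 - <<'E'
from h import *
p,M=st(); d=(p[:2]*1000-f['O'])@f['Rm']; print(d); a=cam('top');C=cloud(a); F=(C[...,:2]*1000-f['O'])@f['Rm']; z=C[...,2]*1000
m=(z>64)&(z<82)&(abs(F[...,0]-298)<20)&(abs(F[...,1]+10)<25)&(a['pixels'].max(-1)<90); print('knob',m.sum(),F[m].mean(0) if m.any() else 0)
E
```

```text
t27.93 p [ 0.5433 -0.0356  0.1836] yawY 82.2 F [-0.5  0.5 -0.7] w0.008 q [-0.21  0.37  0.24  1.87 -0.11  0.92  1.51]
fix [186.74159688  64.95980989]
wall 40 [116.8 118.3 120.7]
wall 60 [117.  118.9 120.9]
wall 80 [117.1 119.2 121.3]
wall 100 [117.4 119.3 121.4]
wall 120 [117.7 119.7 121.8]
wall 140 [118.  119.9 121.8]
fence 60 [122.9 128.1 133.4]
fence 80 [123.3 128.5 133.5]
fence 100 [123.4 128.4 133.5]
fence 120 [123.8 128.5 133.4]
t27.98 p [ 0.5412 -0.038   0.1833] yawY 82.1 F [ 0.4 -1.2 -0.6] w0.003 q [-0.21  0.37  0.24  1.87 -0.11  0.92  1.51]
[184.99792837  62.3436184 ]
knob 0 0
```

```bash
cat > tp.py <<'E'
from h import *
def fit(a,F,z):
    h=(z>49)&(z<57)
    out=[]
    for nm,mm,ax in (('y122',h&(F[...,1]>112)&(F[...,1]<127)&(F[...,0]>20)&(F[...,0]<150),0),('x162',h&(F[...,0]>152)&(F[...,0]<172)&(F[...,1]>25)&(F[...,1]<105),1),('y12',h&(F[...,1]>4)&(F[...,1]<22)&(F[...,0]>25)&(F[...,0]<150),0)):
        s=F[mm]
        if len(s)<40: continue
        c=np.polyfit(s[:,ax],s[:,1-ax],1); r=s[:,1-ax]-np.polyval(c,s[:,ax]); k=abs(r)<3; c=np.polyfit(s[k,ax],s[k,1-ax],1)
        print(nm,k.sum(),'slope %.2f deg, centre at 0: %.1f, at 60: %.1f'%(np.rad2deg(c[0]),c[1],np.polyval(c,60)))
p,M=st(); print((p[:2]*1000-f['O'])@f['Rm'])
a=cam('wrist'); C=cloud(a); F=(C[...,:2]*1000-f['O'])@f['Rm']; z=C[...,2]*1000
fit(a,F,z)
m=(z>49)&(z<57)&(F[...,0]>167)&(F[...,0]<215)&(F[...,1]>108)&(F[...,1]<160); print('lug',F[m].min(0),F[m].max(0))
m=(z>72)&(z<84)&(F[...,0]>20)&(F[...,0]<150); print('blank',m.sum(),F[m].mean(0))
m=(z>47)&(z<54)&(abs(F[...,0])<18)&(abs(F[...,1])<18); print('cap',m.sum(),F[m].min(0) if m.any() else 0,F[m].max(0) if m.any() else 0)
# fence extents
m=(z>41)&(z<46)&(F[...,1]>124)&(F[...,1]<133)&(F[...,0]>20)&(F[...,0]<155); print('fence x',F[m].min(0),F[m].max(0))
E
python3 tp.py
```

```text
t28.02 p [ 0.54   -0.0394  0.1833] yawY 82.0 F [ 0.1 -1.3  0.5] w0.009 q [-0.21  0.36  0.24  1.87 -0.11  0.92  1.51]
[183.98548582  60.71685547]
y122 818 slope 0.70 deg, centre at 0: 118.1, at 60: 118.9
x162 506 slope -0.65 deg, centre at 0: 160.5, at 60: 159.8
y12 810 slope 0.71 deg, centre at 0: 12.4, at 60: 13.1
lug [167.00258189 118.07043552] [200.92518195 150.37331445]
blank 759 [77.9819403 49.9441672]
cap 0 0 0
fence x [ 51.7573134  124.03852869] [141.0718474  132.98833389]
```

The measured offsets show the tray binding in the eye play: eye about (-0.9, -1.2) mm off and yaw +0.7°. I'll go inside the tray, nudge its end wall along +x, then press the long wall onto the fence.

>>> arm_command:
  targets:
    - [[0.022,0.007,0,0,0,0.003],[0.022,0.0075,0,0,0,0],[0,0,0.04,0,0,0],[0,0,0.04,0,0,0],[0,0,0.04,0,0,0],[-0.003,0,0.014,0,0,0],[-0.0025,0,0,0,0,0],[-0.001,0,0,0,0,0],[0,0,0,0,0,0]]

```text
clock: 29.2
position: [0.5054, -0.0198, 0.0507]
ee_rot: [0.227, 3.133, 0.0]
force: [-2.6, -2.0, 1.9]
width: 0.003
gripper_force: 1.1
```

>>> arm_command:
  targets:
    - [[-0.001,0,0,0,0,0],[-0.001,0,0,0,0,0],[0,0,0,0,0,0]]

```text
clock: 29.58
position: [0.5057, -0.0195, 0.05]
ee_rot: [-0.225, -3.131, -0.0]
force: [-7.3, 0.3, 5.0]
width: 0.006
gripper_force: 3.6
```

```bash
python3 tp.py
```

```text
t29.57 p [ 0.5057 -0.0195  0.05  ] yawY 81.8 F [-7.3  0.3  5. ] w0.006 q [-0.2   0.51  0.18  2.07 -0.16  0.58  1.52]
[147.15849669  75.55723089]
y122 2640 slope 0.70 deg, centre at 0: 117.9, at 60: 118.6
y12 3052 slope 0.67 deg, centre at 0: 12.5, at 60: 13.2
lug [167.05580179 136.37273143] [186.51102273 150.22221617]
blank 3258 [78.98280861 50.61398945]
cap 0 0 0
fence x [ 51.41633153 124.00214422] [141.28794238 132.99730921]
```

>>> arm_command:
  targets:
    - [[-0.001,0,0,0,0,0],[-0.001,0,0,0,0,0],[-0.001,0,0,0,0,0],[0,0,0,0,0,0]]

```text
clock: 30.12
position: [0.5083, -0.0199, 0.0499]
ee_rot: [-0.225, -3.13, -0.0]
force: [-8.1, -0.5, 6.5]
width: 0.008
gripper_force: 4.1
```

```bash
python3 tp.py
```

```text
t30.12 p [ 0.5083 -0.0199  0.0499] yawY 81.8 F [-8.1 -0.5  6.5] w0.008 q [-0.2   0.51  0.18  2.06 -0.16  0.58  1.52]
[149.80881396  75.48282417]
y122 2649 slope 0.24 deg, centre at 0: 119.0, at 60: 119.2
y12 3036 slope 0.27 deg, centre at 0: 13.5, at 60: 13.8
lug [167.00575571 136.08171164] [188.82608707 149.92769636]
blank 3198 [80.11958308 50.62464797]
cap 0 0 0
fence x [ 51.5212848  124.01337685] [141.35395855 132.99918002]
```

>>> arm_command:
  targets:
    - [[0.004,0,0,0,0,0],[0.006,0.008,0,0,0,0],[0.015,0.01,0,0,0,0],[0.015,0,0,0,0,0],[0.01,0.001,0,0,0,0],[0,0.001,0,0,0,0],[0,0.001,0,0,0,0],[0,0.001,0,0,0,0],[0,0,0,0,0,0]]

```text
clock: 31.3
position: [0.4642, 0.0088, 0.0497]
ee_rot: [0.226, 3.133, 0.0]
force: [-0.3, -0.1, -0.1]
width: 0.005
gripper_force: 0.0
```

>>> arm_command:
  targets:
    - [[0,0.001,0,0,0,0],[0,0.001,0,0,0,0],[0,0.001,0,0,0,0],[0,0.001,0,0,0,0],[0,0,0,0,0,0]]

```text
clock: 31.92
position: [0.4642, 0.0115, 0.0497]
ee_rot: [-0.228, -3.133, 0.002]
force: [-0.4, -6.4, 0.8]
width: 0.006
gripper_force: 2.9
```

```bash
python3 tp.py
```

```text
t31.93 p [0.4642 0.0115 0.0497] yawY 81.7 F [-0.4 -6.4  0.8] w0.006 q [-0.28  0.46  0.19  2.17 -0.16  0.52  1.45]
[101.72217353 100.32236961]
y122 1663 slope 0.26 deg, centre at 0: 119.1, at 60: 119.3
y12 2405 slope 0.24 deg, centre at 0: 13.6, at 60: 13.9Traceback (most recent call last):
  File "tp.py", line 13, in <module>
    m=(z>49)&(z<57)&(F[...,0]>167)&(F[...,0]<215)&(F[...,1]>108)&(F[...,1]<160); print('lug',F[m].min(0),F[m].max(0))
                                                                                             ~~~~~~~~^^^
    return umr_minimum(a, axis, None, out, keepdims, initial, where)
ValueError: zero-size array to reduction operation minimum which has no identity
```

>>> arm_command:
  targets:
    - [[0,0.001,0,0,0,0],[0,0.001,0,0,0,0],[0,0.001,0,0,0,0],[0,0,0,0,0,0]]

```text
clock: 32.48
position: [0.4642, 0.0118, 0.0497]
ee_rot: [-0.232, -3.132, 0.006]
force: [-1.6, -14.8, 4.0]
width: 0.003
gripper_force: 8.1
```

```bash
python3 tp.py 2>/dev/null; python3 wl.py | grep -v fix
```

```text
t32.48 p [0.4642 0.0118 0.0497] yawY 81.5 F [ -1.6 -14.8   4. ] w0.003 q [-0.29  0.46  0.19  2.17 -0.16  0.52  1.45]
[101.64537396 100.64654062]
y122 1654 slope 0.06 deg, centre at 0: 119.6, at 60: 119.6
y12 2405 slope 0.08 deg, centre at 0: 14.1, at 60: 14.1
t32.52 p [0.4642 0.0118 0.0497] yawY 81.5 F [ -1.8 -15.7   5.2] w0.006 q [-0.29  0.46  0.19  2.17 -0.16  0.52  1.45]
wall 20 [117.7 119.5 121.6]
wall 40 [117.6 119.6 121.6]
wall 60 [117.7 119.7 121.7]
wall 80 [117.7 119.6 121.5]
fence 60 [123.2 128.2 133.3]
fence 80 [123.1 128.2 133.4]
```

Flush: slope 0.06° with the wall on the fence. Now I'll leave the tray and go to the knob.

>>> arm_command:
  targets:
    - [[0,-0.003,0,0,0,0],[0,-0.006,0,0,0,0],[0,0,0,0,0,0],[0,0,-0.04,0,0,0],[0,0,-0.04,0,0,0],[0,0,-0.04,0,0,0],[-0.049,-0.026,0,0,0,0],[-0.049,-0.026,0,0,0,0],[-0.049,-0.026,0,0,0,0],[-0.049,-0.026,0,0,0,0]]
  jaw: 0.0

```text
clock: 33.83
position: [0.6441, -0.1245, 0.1696]
ee_rot: [0.224, 3.133, 0.001]
force: [0.6, 0.8, 1.2]
width: 0.003
gripper_force: 0.0
```

>>> arm_command:
  targets:
    - [[0,0,0,0,0,0.17],[0,0,0,0,0,0.17],[0,0,0,0,0,0.17],[0,0,0,0,0,0.17],[0,0,0,0,0,0.17],[0,0,0,0,0,0.17],[0,0,0,0,0,0.17],[0,0,0,0,0,0.18],[0,0,0,0,0,0]]
  jaw: 0.04

```text
clock: 34.95
position: [0.6426, -0.1234, 0.1693]
ee_rot: [-2.155, -2.285, 0.001]
force: [0.1, -0.2, 0.4]
width: 0.433
gripper_force: 0.0
```

```bash
cat > kn.py <<'E'
from h import *
p,M=st(); d=(p[:2]*1000-f['O'])@f['Rm']; print('fix',d,'toolY fix ang',np.rad2deg(np.arctan2(M[1,1],M[0,1]))+8.206)
for n in('wrist','top','scene'):
    a=cam(n); C=cloud(a); F=(C[...,:2]*1000-f['O'])@f['Rm']; z=C[...,2]*1000
    m=(z>68)&(z<82)&(F[...,0]>200)&(F[...,0]<330)&(abs(F[...,1]-30)<100)&(a['pixels'].max(-1)<90)
    if m.sum()>4: print(n,'knob',m.sum(),(F[m].min(0)+F[m].max(0))/2,F[m].min(0),F[m].max(0),z[m].max())
E
python3 kn.py
```

```text
t34.95 p [ 0.6426 -0.1234  0.1693] yawY 3.4 F [ 0.1 -0.2  0.4] w0.433 q [-0.3   0.61  0.65  1.62 -0.41  1.05  0.53]
fix [297.55923467  -7.78084073] toolY fix ang 11.570077183380855
wrist knob 291 [300.86985867  -9.61721604] [294.37715514 -15.86855386] [307.36256219  -3.36587822] 78.32059842958972
scene knob 22 [302.03905558 -10.92716566] [296.43149626 -15.1640052 ] [307.64661489  -6.69032612] 80.3422617897026
```

>>> arm_command:
  targets:
    - [[-0.0026,0.0015,0.03,0,0,-0.02],[0,0,0.035,0,0,0],[0,0,0.031,0,0,0],[0,0,0,0,0,0]]

```text
clock: 35.6
position: [0.6426, -0.1263, 0.0717]
ee_rot: [-2.13, -2.304, 0.003]
force: [-0.1, -0.8, 0.4]
width: 0.435
gripper_force: 0.0
```

>>> arm_command:
  targets:
    - [[0,0,0,0,0,0],[0,0,0,0,0,0],[0,0,0,0,0,0],[0,0,0,0,0,0]]
  jaw: 0
  newtons: 8

```text
clock: 36.1
position: [0.6449, -0.1269, 0.0748]
ee_rot: [2.133, 2.304, 0.002]
force: [-0.4, -0.5, 6.1]
width: 0.148
gripper_force: 8.0
```

```bash
python3 - <<'E'
from h import *
p,M=st(); d=(p[:2]*1000-f['O'])@f['Rm']; print('fix',d,arm.observe()['width']*91.8,arm.observe()['gripper_force'])
v=d-[284,58]; print(np.hypot(*v),'theta',np.arctan2(-v[0],-v[1]))
Y=M[:2,1]@f['Rm'];X=M[:2,0]@f['Rm']; print('tool comps of pivot->tool',v@X,v@Y,'ang',np.rad2deg(np.arctan2(Y[1],Y[0])))
E
```

```text
t36.10 p [ 0.6449 -0.1269  0.0748] yawY 4.4 F [-0.4 -0.5  6.1] w0.148 q [-0.25  0.72  0.58  1.69 -0.48  0.88  0.61]
fix [300.31304945 -10.88131667] 13.598330915901048 8.001896291971207
70.78666094952614 theta -0.23254392910256588
tool comps of pivot->tool -70.78123215275251 0.876444716842417 ang 12.614359088460878
```

>>> arm_command:
  targets:
    - [[0.0001,-0.0028,0,0,0,0.04],[0.0002,-0.0056,0,0,0,0.08],[0.0002,-0.0056,0,0,0,0.08],[0.0002,-0.0056,0,0,0,0.08],[0.0003,-0.0056,0,0,0,0.08],[0.0002,-0.0056,0,0,0,0.08],[0.0002,-0.0056,0,0,0,0.08],[0.0002,-0.0056,0,0,0,0.08],[0.0002,-0.0056,0,0,0,0.08],[0.0002,-0.0056,0,0,0,0.08]]

```text
clock: 37.35
position: [0.5957, -0.1112, 0.0748]
ee_rot: [2.838, 1.344, 0.004]
force: [2.1, 0.8, 6.2]
width: 0.148
gripper_force: 8.0
```

```bash
cat > pw.py <<'E'
from h import *
p,M=st(); d=(p[:2]*1000-f['O'])@f['Rm']; s=arm.observe(); print('fix',d,s['width']*91.8,s['gripper_force'])
v=d-[284,58]; Y=M[:2,1]@f['Rm'];X=M[:2,0]@f['Rm']
print(np.hypot(*v),'theta',np.arctan2(-v[0],-v[1]),'tool comps',v@X,v@Y,'F tool',s['force']@M)
E
python3 pw.py
```

```text
t37.35 p [ 0.5957 -0.1112  0.0748] yawY -39.3 F [2.1 0.8 6.2] w0.148 q [-0.41  0.71  0.79  1.84 -0.65  0.87  0.01]
fix [249.3796295   -2.34513716] 13.568192848753213 8.001156002283096
69.57086770188032 theta 0.5208613010764038 tool comps -69.55369809941296 1.5408112423969471 F tool [ 1.97195372  1.12571714 -6.23925586]
```

>>> arm_command:
  targets:
    - [[0.0002,-0.0056,0,0,0,0.08],[0.0002,-0.0056,0,0,0,0.08],[0.0002,-0.0056,0,0,0,0.08],[0.0002,-0.0056,0,0,0,0.08],[0.0003,-0.0056,0,0,0,0.08],[0.0002,-0.0056,0,0,0,0.08],[0.0002,-0.0056,0,0,0,0.08],[0.0002,-0.0056,0,0,0,0.08],[0.0002,-0.0056,0,0,0,0.08],[0.0002,-0.0056,0,0,0,0.08]]

```text
clock: 38.6
position: [0.5703, -0.0632, 0.0747]
ee_rot: [3.138, 0.133, 0.005]
force: [2.6, -0.2, 5.5]
width: 0.147
gripper_force: 8.0
```

```bash
python3 pw.py
```

```text
t38.60 p [ 0.5703 -0.0632  0.0747] yawY -85.2 F [ 2.6 -0.2  5.5] w0.147 q [-0.62  0.77  1.01  1.93 -0.83  0.92 -0.68]
fix [217.3117011   41.51220565] 13.462195648261869 7.999387085437775
68.69626316369384 theta 1.3284201112467096 tool comps -68.68857458746612 1.0075606677598696 F tool [ 2.63172966  0.42876814 -5.49784918]
```

>>> arm_command:
  targets:
    - [[0.0001,-0.0056,0,0,0,0.08],[0.0001,-0.0056,0,0,0,0.08],[0.0001,-0.0056,0,0,0,0.08],[0.0001,-0.0056,0,0,0,0.08],[0.0001,-0.0056,0,0,0,0.08],[0.0002,-0.0056,0,0,0,0.08],[0.0002,-0.0056,0,0,0,0.08],[0.0002,-0.0042,0,0,0,0.06]]

```text
clock: 39.6
position: [0.5792, -0.0218, 0.0747]
ee_rot: [3.03, -0.831, 0.005]
force: [2.2, -1.9, 5.2]
width: 0.152
gripper_force: 8.0
```

>>> arm_command:
  targets:
    - [[0.0001,-0.0035,0,0,0,0.05],[0.0001,-0.0028,0,0,0,0.04],[0,-0.0014,0,0,0,0],[0,0,0,0,0,0]]

```text
clock: 40.1
position: [0.5832, -0.0156, 0.0747]
ee_rot: [2.99, -0.963, 0.004]
force: [1.5, -1.5, 6.6]
width: 0.149
gripper_force: 8.0
```

```bash
python3 pw.py
```

```text
t40.10 p [ 0.5832 -0.0156  0.0747] yawY -125.7 F [ 1.5 -1.5  6.6] w0.149 q [-0.77  0.89  1.18  1.91 -0.97  1.05 -1.35]
fix [223.34382708  90.48728537] 13.691169179289759 8.001159578561783
68.80839355287874 theta 2.062514637130974 tool comps -68.80341846189818 -0.8064924001307591 F tool [ 2.11902044  0.27177759 -6.56789944]
```

>>> arm_command:
  targets:
    - [[0,-0.001,0,0,0,0],[0,-0.001,0,0,0,0],[0,-0.001,0,0,0,0],[0,-0.001,0,0,0,0],[0,0,0,0,0,0]]

```text
clock: 40.72
position: [0.5835, -0.015, 0.0746]
ee_rot: [2.985, -0.966, 0.002]
force: [-4.9, -8.7, 8.1]
width: 0.147
gripper_force: 8.0
```

```bash
python3 pw.py
```

```text
t40.73 p [ 0.5835 -0.015   0.0746] yawY -125.9 F [-4.9 -8.7  8.1] w0.147 q [-0.77  0.89  1.18  1.91 -0.96  1.06 -1.36]
fix [223.58642308  91.08545907] 13.50123363022623 8.003039136528969
68.87995266019225 theta 2.0718330622932433 tool comps -68.86824159616992 -1.2596292134526341 F tool [ 1.17260188  9.95887427 -8.02760816]
```

>>> arm_command:
  targets:
    - [[0,0.0015,0,0,0,0],[0,0,0,0,0,0]]

```text
clock: 40.98
position: [0.5835, -0.0151, 0.0747]
ee_rot: [2.988, -0.965, 0.003]
force: [-1.8, -6.3, 6.5]
width: 0.15
gripper_force: 8.0
```

>>> arm_command:
  targets:
    - [[0,0,0,0,0,0],[0,0,0,0,0,0],[0,0,0,0,0,0],[0,0,-0.03,0,0,0],[0,0,-0.04,0,0,0],[0,0,-0.04,0,0,0],[0,0,-0.02,0,0,0],[0,0,0,0,0,0]]
  jaw: 0.035

```text
clock: 41.98
position: [0.5842, -0.013, 0.205]
ee_rot: [-2.989, 0.961, -0.003]
force: [0.0, -0.9, -0.4]
width: 0.384
gripper_force: 0.0
```

```bash
python3 kn.py; python3 tp.py 2>/dev/null; python3 - <<'E'
from h import *
a=cam('wrist'); save('e',a['pixels'])
E
```

```text
t41.98 p [ 0.5842 -0.013   0.205 ] yawY -125.6 F [ 0.  -0.9 -0.4] w0.384 q [-0.83  0.71  1.28  1.79 -0.73  1.21 -1.53]
fix [223.93985701  93.22049434] toolY fix ang -117.43652263500661
wrist knob 225 [224.15896235  90.38263815] [217.71622385  83.80286321] [230.60170086  96.96241309] 77.97307256266024
top knob 7 [221.72505886  90.18145742] [217.07403197  85.98324557] [226.37608575  94.37966926] 80.32977757221337
scene knob 15 [226.22286237  89.11492443] [221.11440188  86.00580263] [231.33132286  92.22404624] 80.59850908082566
t42.12 p [ 0.583  -0.0125  0.2026] yawY -125.6 F [-0.3  0.3  0.3] w0.381 q [-0.83  0.71  1.28  1.79 -0.73  1.21 -1.53]
[222.695395    93.48723885]
y122 185 slope -0.11 deg, centre at 0: 119.9, at 60: 119.8
x162 347 slope 0.10 deg, centre at 0: 162.6, at 60: 162.7
y12 136 slope 0.54 deg, centre at 0: 12.7, at 60: 13.3
lug [167.01869179 117.712104  ] [204.46592877 150.12002709]
blank 0 [nan nan]
cap 0 0 0
fence x [ 55.74558695 124.00803506] [141.68761437 132.95880227]
```

View pics/e.png

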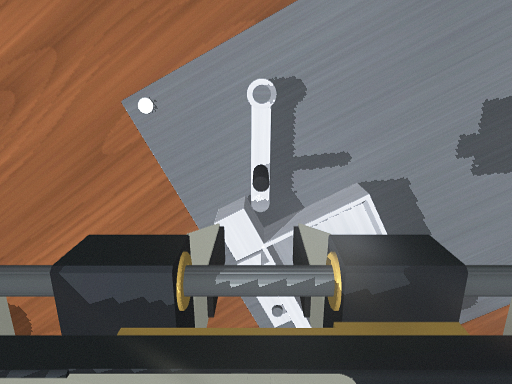

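The view shows the pawl swung in, with its tip at (260,205) behind the lug at (243,232). A last check of the blank from the fixed cameras.

>>> arm_command:
  targets:
    - [[0,0,-0.02,0,0,-0.17],[0,0,-0.02,0,0,-0.17],[0,0,0,0,0,-0.17],[0,0,0,0,0,-0.17],[0,0,0,0,0,-0.17],[0,0,0,0,0,-0.17],[0,0,0,0,0,0]]

```text
clock: 43.1
position: [0.5832, -0.013, 0.2432]
ee_rot: [-3.079, -0.618, 0.001]
force: [-0.1, -0.1, -1.2]
width: 0.38
gripper_force: 0.0
```

```bash
python3 kn.py; python3 - <<'E'
from h import *
for n in('scene','top','wrist'):
    a=cam(n); C=cloud(a); F=(C[...,:2]*1000-f['O'])@f['Rm']; z=C[...,2]*1000
    m=(z>60)&(z<90)&(F[...,0]>15)&(F[...,0]<155)&(F[...,1]>15)&(F[...,1]<118)&(a['pixels'].min(-1)>130)
    if m.any(): print(n,'blank',m.sum(),F[m].mean(0),np.percentile(z[m],95))
E
```

```text
t43.10 p [ 0.5832 -0.013   0.2432] yawY -67.3 F [-0.1 -0.1 -1.2] w0.380 q [-0.75  0.52  1.04  1.73 -0.49  1.17 -0.75]
fix [222.96002816  93.02688596] toolY fix ang -59.080892535346166
wrist knob 184 [223.98050298  90.95321471] [217.28417728  84.21633699] [230.67682868  97.69009242] 78.4068081249536
top knob 8 [221.86831052  90.18854107] [217.0251139   86.50730301] [226.71150713  93.86977913] 80.74942024069864
scene knob 15 [227.14971119  89.05497415] [222.07790089  86.00197848] [232.22152149  92.10796982] 79.10881219635091
scene blank 48 [85.63588276 50.92355331] 82.26183320134025
top blank 35 [76.82034188 51.13947132] 84.42542237546517
wrist blank 304 [81.99019657 51.51913766] 79.5117789161453
```

The blank is upright with its top at about 80 mm, the tray is flush and the pawl is at its stop.

```bash
python3 -c "
from cell import arm
print(arm.sign_off())"
```

```text
the job is handed in; nothing more can be done
None
```

The job is handed in at about 43 s: the tray lies flush on the fence, the blank is still standing, the pawl is against its stop behind the lug, and the robot never went near the square, hammer or tin.

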